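# Unlock the meter's access panel

### The arm

A 6-joint arm with a two-finger parallel gripper is mounted at the origin on the work surface. World frame = base frame: x ahead of the robot, y to its left, z up, the work surface at z = 0. Lengths are in m, angles in rad, forces in N, time in s.
With the tool pointing down it reaches from about 0.35 to 0.975 m from the base axis. Payload 4.9 kg.
Tool frame: the origin (TCP) lies on the centre line of the jaws, within the pads' length; the fingertips stand 14 mm ahead of it and the grasp point (between the pads) lies 5 mm behind it; z points along the fingers, y is the line along which they close (so a half turn about z gives the same grasp; the last joint's range is limited). The gripper opens to 85 mm and grips with 20 to 120 N. Pads are 22 mm wide; open, the fingers measure 114 mm over their backs; the gripper's body (76 mm by 85 mm) begins 54 mm behind the grasp point. The pads swing forward as they close: fully open they stand 13 mm farther back than shut.
Start: joints at [1.06, 0.053, 1.613, -0, 1.476, -0.119], TCP at [0.239, 0.578, 0.245] pointing down, gripper open.
Joint ranges: [-3.01, 3.01], [-1.01, 2.22], [0.06, 2.58], [-1.02, 4.17], [0.09, 2.62], [-3.14, 3.14]. Speed limits (rad/s): [2.57, 2.57, 3.14, 3.14, 3.14, 3.14].

### API

Orientations are given as a unit quaternion [w, x, y, z].
In Python, from plant import * gives the robot as it stands.
- The arm moves only by the tool send_rows, never from a script. Its argument "steps" is a list of rows, each an object with "translation": the shift along the tool's x, y, z in cm, a list of three; "delta_rot": the turn, a rotation vector about the tool's x, y, z in rad, a list of three; "jaw": the finger opening in cm, from 0 to 8.54. In form: [{"translation": [dx, dy, dz], "delta_rot": [rx, ry, rz], "jaw": jaw}, ...]. A call has exactly 8 rows; each row is the pose to reach, as a shift and turn from the pose commanded when the call began, along the tool's axes at that moment; what a row does not reach only later rows make up. A row lasts 1/10 s, in which the tool goes at most 50 mm and 8.59 degrees, less where a joint would pass 70% of its speed; a pose out of reach is approached as far as the arm can. A call with a gripper value outside its range is refused whole. The fingers move at their own pace and stop on an object; the grip force is fixed at half the most. Time passes only in rows, so rows that repeat a pose let the fingers close, or fill a call up. It gives the time, the measured TCP pose, the force, the opening and the grip force at its end, in the units of the state.
- state(): the state, without advancing time (a new reading comes with each control period).
- grab_frame(name): name is "scene" or "side" or "wrist"; returns a dict with "pixels" (384x512x3 uint8, blue, green, red), "range_z" (384x512 float32, m along the optical axis (not along the pixel's ray), 0 where there is no reading), "fx", "fy", "cx", "cy" (pixels), "dist" ([k1, k2, p1, p2, k3] as OpenCV has them; the pictures are not rectified), "rvec" (rotation vector, rad) and "tvec" (3), from world to camera coordinates, as OpenCV has them. Camera axes: x right, y down, z forward; pixel columns grow to the right and rows downward; lengths in m; the calibration is good to about 2 mm. A picture is of the moment at which its call begins.
- job_done(): hands the job in; it is judged then, once.
The state is a dict: "time": time; "joint_pos": joint angles; "joint_vel": joint speeds; "joint_efforts": joint torques, N m; "tool_pos": TCP position; "tool_rot": TCP orientation; "contact_force": force on the tool from outside, world axes, zero at the start; "ft_torque": the same for the moment, N m; "gripper_width": opening from 0.0 (shut) to 1.0 (fully open); "grasp_force": force on a finger pad.
Only numpy, scipy, OpenCV 4.12 (cv2) and the standard library are available. Lean on these libraries where they do the work, as an engineer would, in place of code of your own. Each camera call takes 0.05 s, during which the arm holds its last target. There are 200 camera calls.

### The job

Take the yellow-handled slotted screwdriver out of the tool stand and with it turn the brass fastener of the meter with the orange panel a quarter turn anticlockwise (seen from above), so that its red tongue no longer holds the panel down. Then put the screwdriver back upright in the hole it came from, resting on its collar, and leave it there. Do not turn the fastener of the meter with the dark grey panel.

Things in the scene. Friction and masses are not known exactly. Their poses are not given: they have to be found in the camera images.
- driver_grip (a point): Centre of the upright slotted screwdriver's yellow handle: 70 high, flats 26 apart on its y sides, 34 along x. z up; x along blade width. Tip 104 below: blade 20 wide, 4 thick, shank 10. Black collar, 54 wide, underside 40 below, rests on grey stand: top 72 up, two 40 wide through holes 80 apart (red nut driver, top 147 up, in the other: bystander). Moves with the tool. 0.13 kg. All mm.
- cam_slot (a point): Mouth centre of the slot in the brass fastener of the orange-panel meter, on its axis at the head's top, 83 mm above the table. Head 36 mm wide, floats sideways up to 6 mm on soft springs (1.5 N). Slot right across it along x (turns with it), V-shaped: 18 mm wide at the mouth, 7 at the bottom, 12 mm down. z up. Red tongue along x, reaching 28 mm. Housing fixed, 150 x 120 mm, top 62 mm up.
- cam (a joint): Turn of that fastener, rad: 0 locked (tongue over the panel), growing anticlockwise seen from above; full quarter turn 1.57, stops at -0.3 and 1.6, tongue clear of the panel from 1.1. Starts at 0 to 0.12. Friction 0.05 N m, no spring: stays where left. The blade has about 9 degrees of play either way at the slot's bottom, more higher up: turn a little past the quarter.
- spare_cam (a joint): Turn of the same kind of fastener on the other meter, the bystander with a dark grey panel, rad; starts at 0 to 0.12 and must be left alone.
Mind the look-alikes: they are no part of the job. What is shaped like the part that bears driver_grip but turquoise is not meant.

How it is judged:
By the outcome, as a careful person would: the job done as asked, in the order asked, and still so for the second after the job is handed in, with the robot touching nothing.
It also fails if it takes over 54 s, if anything falls off the work surface, if the arm or the gripper's body presses on something with over 40 N, if the wrist force passes 120 N, or if a joint passes its speed limit or range.

## Working session

There is one attempt and no reset: what is moved stays moved. The work goes in short steps, Python scripts to look and compute and a tool call to move; the robot and the scene stay as the last step left them, time stands still between calls to the robot, and variables do not carry over. Pictures are saved under pics/ and viewed, at most 10 in all, crops included, and the job is handed in when it is done.

Besides the shell and the picture viewer there is one more tool, called after "Request:" by a JSON object that holds its "name" and its "arguments", one argument or row to a line. send_rows: Moves the arm, as the interface text tells. Its arguments: {"type":"object","properties":{"steps":{"type":"array","items":{"type":"object","properties":{"translation":{"type":"array","items":{"type":"number"}},"delta_rot":{"type":"array","items":{"type":"number"}},"jaw":{"type":"number"}}}}},"required":["steps"]}

```bash
mkdir -p pics
cat > h.py <<'E'
from plant import *
import numpy as np, cv2
def grab(n):
    f=grab_frame(n); return f
def pts(f):
    """world point per pixel"""
    h,w=f["range_z"].shape
    u,v=np.meshgrid(np.arange(w),np.arange(h))
    K=np.array([[f["fx"],0,f["cx"]],[0,f["fy"],f["cy"]],[0,0,1.]])
    n=cv2.undistortPoints(np.stack([u,v],-1).reshape(-1,1,2).astype(float),K,np.array(f["dist"])).reshape(h,w,2)
    z=f["range_z"][...,None]
    c=np.concatenate([n*z,z],-1)
    R=cv2.Rodrigues(np.array(f["rvec"],float))[0]
    P=(c-np.array(f["tvec"]).reshape(3))@R
    P[f["range_z"]<=0]=np.nan
    return P
E
python3 - <<'E'
from h import *
for n in ("scene","side"):
    f=grab(n); np.save(n+"_P.npy",pts(f)); cv2.imwrite("pics/%s0.png"%n,f["pixels"])
    np.save(n+"_I.npy",f["pixels"])
s=state(); print({k:np.round(v,3) for k,v in s.items()})
a=cv2.imread("pics/scene0.png");
E
```

```text
{'time': np.float64(0.1), 'joint_pos': array([ 1.06 ,  0.053,  1.614, -0.   ,  1.476, -0.119]), 'joint_vel': array([-0.002, -0.002, -0.002, -0.001,  0.004, -0.   ]), 'joint_efforts': array([ 1.0000e-03, -3.9490e+01, -3.7136e+01, -0.0000e+00,  4.0000e-03,
       -0.0000e+00]), 'tool_pos': array([0.238, 0.577, 0.244]), 'tool_rot': array([-0.   ,  0.195,  0.981, -0.001]), 'contact_force': array([0.075, 0.162, 0.618]), 'ft_torque': array([-0.039, -0.064, -0.001]), 'grasp_force': np.float64(0.0), 'gripper_width': np.float64(0.997)}
```

View pics/scene0.png

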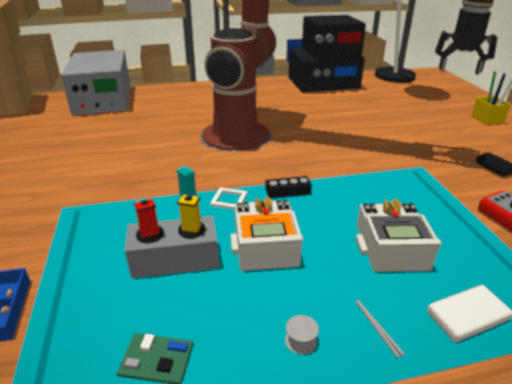

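View pics/side0.png

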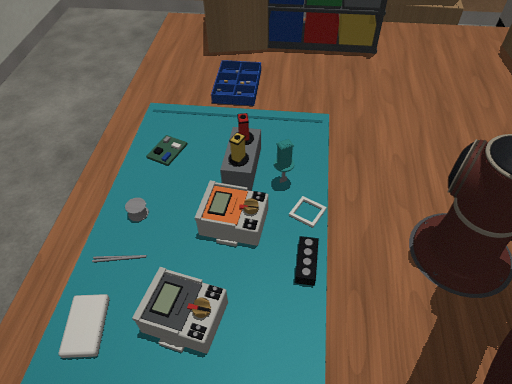

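Scene: yellow driver at (190,213), red at (148,218), a turquoise look-alike behind at (187,180), and the orange meter's fastener at (264,207). Side: yellow (237,150), brass (251,206), red tongue at about (243,206).

Run:
```python
from h import *
def rep(name,P,m):
    q=P[m]; q=q[~np.isnan(q).any(1)]
    if len(q)<5: print(name,len(q)); return
    print(name,len(q),"med",np.round(np.median(q,0),4),"lo",np.round(np.percentile(q,3,0),4),"hi",np.round(np.percentile(q,97,0),4))
    top=q[q[:,2]>np.percentile(q[:,2],95)-.004]; print("   top",len(top),np.round(top.mean(0),4),np.round(np.ptp(top,0),4))
for n,boxes in (("scene",dict(yel=(170,190,205,240),meter=(225,190,305,275),red=(130,195,165,245),teal=(172,160,200,200),stand=(120,195,222,280))),("side",dict(yel=(225,130,250,168),meter=(190,175,275,250),red=(232,110,255,142),teal=(270,135,300,190),stand=(215,115,265,190)))):
    P=np.load(n+"_P.npy"); I=np.load(n+"_I.npy"); H=cv2.cvtColor(I,cv2.COLOR_BGR2HSV)
    h,s,v=[H[...,i].astype(int) for i in range(3)]
    for k,(a,b,c,d) in boxes.items():
        B=np.zeros(h.shape,bool); B[b:d,a:c]=1
        z=np.nan_to_num(P[...,2])
        if k=="yel": rep(n+" yel",P,B&(h>20)&(h<32)&(s>150)&(v>60))
        if k=="red": rep(n+" red",P,B&((h<6)|(h>174))&(s>150)&(z>.07))
        if k=="teal": rep(n+" teal",P,B&(z>.03))
        if k=="stand": rep(n+" stand",P,B&(s<60)&(abs(z-.072)<.004)&(v>60))
        if k=="meter":
            rep(n+" brass",P,B&(z>.076)&(z<.1)); rep(n+" tongue",P,B&((h<4)|(h>174))&(s>170)&(z>.055))
            rep(n+" body",P,B&(abs(z-.062)<.004))
            m=B&(abs(z-.062)<.004); q=P[m][:,:2].astype(np.float32); print("  rect",cv2.minAreaRect(q*1000))
        if k=="stand":
            m=B&(s<60)&(abs(z-.072)<.004)&(v>60); q=P[m][:,:2].astype(np.float32); print("  rect",cv2.minAreaRect(q*1000))
```

```text
scene yel 634 med [ 0.5606 -0.1814  0.1174] lo [ 0.5455 -0.197   0.0771] hi [ 0.5662 -0.1655  0.1473]
   top 126 [ 0.5544 -0.1803  0.1459] [0.0306 0.0338 0.0065]
scene brass 108 med [ 0.4995 -0.0197  0.0819] lo [ 0.4821 -0.0419  0.0761] hi [ 0.5135 -0.0094  0.0842]
   top 74 [ 0.4972 -0.0247  0.0824] [0.0319 0.0344 0.0048]
scene tongue 11 med [ 0.5201 -0.0262  0.0725] lo [ 0.5115 -0.0287  0.0704] hi [ 0.5244 -0.0223  0.0732]
   top 11 [ 0.5191 -0.0259  0.072 ] [0.0149 0.0072 0.0032]
scene body 916 med [ 0.5301 -0.0372  0.0634] lo [ 0.4735 -0.0854  0.0591] hi [0.6199 0.0254 0.0659]
   top 654 [ 0.5406 -0.0299  0.0644] [0.1586 0.131  0.0041]
  rect ((542.43017578125, -29.78559112548828), (119.84990692138672, 151.35313415527344), 83.98280334472656)
scene red 629 med [ 0.5581 -0.2593  0.1161] lo [ 0.5462 -0.2743  0.0769] hi [ 0.5624 -0.2444  0.1473]
   top 108 [ 0.5527 -0.2603  0.1459] [0.0242 0.0324 0.0066]
scene teal 602 med [ 0.4424 -0.1788  0.1206] lo [ 0.4216 -0.1973  0.0709] hi [ 0.5519 -0.1603  0.148 ]
   top 83 [ 0.5476 -0.1794  0.1469] [0.0208 0.0355 0.0059]
scene stand 1419 med
[... 892 characters left out ...]
  rect ((538.6344604492188, -52.36132049560547), (170.34458923339844, 147.82205200195312), 83.01631164550781)
side red 193 med [ 0.5428 -0.2463  0.1276] lo [ 0.5331 -0.2706  0.0843] hi [ 0.5577 -0.2413  0.149 ]
   top 58 [ 0.5471 -0.2562  0.1466] [0.027  0.0335 0.0067]
side teal 521 med [ 0.4315 -0.1682  0.104 ] lo [ 0.4113 -0.1877  0.0669] hi [ 0.4528 -0.1547  0.1424]
   top 96 [ 0.4321 -0.1759  0.1409] [0.037  0.036  0.0073]
side stand 716 med [ 0.5343 -0.1864  0.0721] lo [ 0.5099 -0.3001  0.0689] hi [ 0.5882 -0.0857  0.0748]
   top 597 [ 0.5441 -0.1988  0.0725] [0.089  0.2252 0.0055]
  rect ((550.3153686523438, -194.9620819091797), (225.3284912109375, 81.57129669189453), 87.1923599243164)
```

Request:
{"name": "send_rows", "arguments": {
  "steps": [
    {"translation": [-52.4, -51.7, -9], "delta_rot": [0, 0, 2.749], "jaw": 6},
    {"translation": [-52.4, -51.7, -9], "delta_rot": [0, 0, 2.749], "jaw": 6},
    {"translation": [-52.4, -51.7, -9], "delta_rot": [0, 0, 2.749], "jaw": 6},
    {"translation": [-52.4, -51.7, -9], "delta_rot": [0, 0, 2.749], "jaw": 6},
    {"translation": [-52.4, -51.7, -9], "delta_rot": [0, 0, 2.749], "jaw": 6},
    {"translation": [-52.4, -51.7, -9], "delta_rot": [0, 0, 2.749], "jaw": 6},
    {"translation": [-52.4, -51.7, -9], "delta_rot": [0, 0, 2.749], "jaw": 6},
    {"translation": [-52.4, -51.7, -9], "delta_rot": [0, 0, 2.749], "jaw": 6}
  ]
}}

```text
time: 0.9
tool_pos: [0.3934, 0.2101, 0.2937]
tool_rot: [-0.0, 0.716, 0.698, 0.0]
contact_force: [0.9, 0.5, -0.0]
gripper_width: 0.698
grasp_force: 0.0
```

```bash
cat >> h.py <<'E'
from scipy.spatial.transform import Rotation as Ro
def rot(s): q=s["tool_rot"]; return Ro.from_quat([q[1],q[2],q[3],q[0]])
def goal(x,y,z,yaw):
    """print delta (cm, rad in tool axes) to TCP at x,y,z, pointing down, tool x at yaw"""
    s=state(); R=rot(s)
    G=Ro.from_matrix(np.array([[np.cos(yaw),np.sin(yaw),0],[np.sin(yaw),-np.cos(yaw),0],[0,0,-1.]]))
    t=R.inv().apply(np.array([x,y,z])-s["tool_pos"])*100
    print("t",np.round(t,2),"r",np.round((R.inv()*G).as_rotvec(),3)); st(s)
def st(s=None):
    s=s or state(); X=rot(s).as_matrix()
    print("time %.2f"%s["time"],"pos",np.round(s["tool_pos"],4),"yaw %.4f"%np.arctan2(X[1,0],X[0,0]),"q6 %.3f"%s["joint_pos"][5],"F",np.round(s["contact_force"],1),"T",np.round(s["ft_torque"],2),"w %.3f g %.1f"%(s["gripper_width"],s["grasp_force"]))
E
python3 -c "
from h import *
goal(.525,-.1,.335,0)"
```

```text
t [-30.65  13.98  -4.13] r [-0.    -0.     1.544]
time 0.90 pos [0.3934 0.2101 0.2937] yaw 1.5441 q6 0.350 F [ 0.9  0.5 -0. ] T [ 0.01 -0.06 -0.01] w 0.698 g 0.0
```

Request:
{"name": "send_rows", "arguments": {
  "steps": [
    {"translation": [-30.65, 14, -4.1], "delta_rot": [0, 0, 1.544], "jaw": 6},
    {"translation": [-30.65, 14, -4.1], "delta_rot": [0, 0, 1.544], "jaw": 6},
    {"translation": [-30.65, 14, -4.1], "delta_rot": [0, 0, 1.544], "jaw": 6},
    {"translation": [-30.65, 14, -4.1], "delta_rot": [0, 0, 1.544], "jaw": 6},
    {"translation": [-30.65, 14, -4.1], "delta_rot": [0, 0, 1.544], "jaw": 6},
    {"translation": [-30.65, 14, -4.1], "delta_rot": [0, 0, 1.544], "jaw": 6},
    {"translation": [-30.65, 14, -4.1], "delta_rot": [0, 0, 1.544], "jaw": 6},
    {"translation": [-30.65, 14, -4.1], "delta_rot": [0, 0, 1.544], "jaw": 6}
  ]
}}

```text
time: 1.7
tool_pos: [0.5278, -0.1015, 0.3344]
tool_rot: [0.0, 0.986, 0.168, -0.0]
contact_force: [-0.0, 0.3, 0.2]
gripper_width: 0.703
grasp_force: 0.0
```

```bash
python3 -c "
from h import *
f=grab('wrist'); np.save('w_P.npy',pts(f)); np.save('w_I.npy',f['pixels']); cv2.imwrite('pics/w0.png',f['pixels'])
goal(.525,-.1,.335,0)"
```

```text
t [-0.22 -0.04 -0.08] r [-0.001  0.001  0.336]
time 1.75 pos [ 0.5272 -0.0997  0.3342] yaw 0.3361 q6 0.909 F [-0.2  0.6 -0.7] T [ 0.   -0.01 -0.03] w 0.706 g 0.0
```

View pics/w0.png

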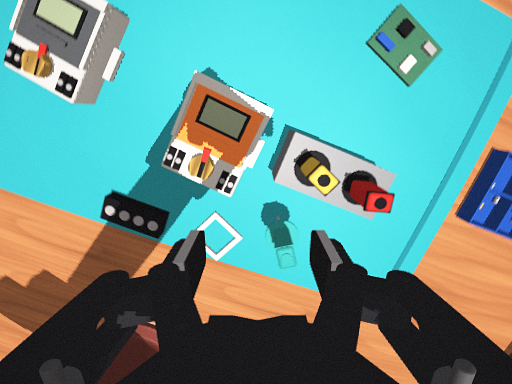

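The wrist view shows the yellow handle at (322,180), its collar at (310,165), the brass head at (202,165) and the tongue at (206,155), pointing towards the panel.

```bash
cat > m.py <<'E'
from h import *
def meas(P,I):
    H=cv2.cvtColor(I,cv2.COLOR_BGR2HSV); h,s,v=[H[...,i].astype(int) for i in range(3)]; z=np.nan_to_num(P[...,2])
    def box(c,r): return (abs(np.nan_to_num(P[...,0])-c[0])<r)&(abs(np.nan_to_num(P[...,1])-c[1])<r)
    def rep(n,m):
        q=P[m]
        if len(q)<6: print(n,len(q));return
        r=cv2.minAreaRect((q[:,:2]*1000).astype(np.float32)); print(n,len(q),"mean",np.round(q.mean(0),4),"rect",np.round(r[0],1),np.round(r[1],1),round(r[2],1))
    D=(.551,-.179); C=(.498,-.025)
    rep("ytop",box(D,.035)&(h>18)&(h<34)&(s>120)&(z>.143)&(z<.152))
    rep("rtop",box((.55,-.259),.035)&(z>.143)&(z<.152))
    rep("collar",box(D,.035)&(z>.0745)&(z<.084)&(v<70))
    rep("stand",(box((.55,-.22),.12))&(z>.068)&(z<.0755)&(s<90)&(P[...,1]<-.12))
    rep("head",box(C,.03)&(z>.079)&(z<.088))
    t=box((C[0]+.015,C[1]),.03)&((h<5)|(h>174))&(s>150)&(z>.055)&(z<.08); rep("tongue",t)
    sl=box(C,.016)&(z>.066)&(z<.079)&~t; rep("slot",sl)
    q=P[sl][:,:2]
    if len(q)>5:
        u=np.linalg.svd(q-q.mean(0))[2][0]; print("slot dir",np.degrees(np.arctan2(u[1],u[0])))
    m=(box((.54,-.03),.1))&(z>.058)&(z<.0665)&(P[...,1]>-.12); rep("body",m)
E
python3 -c "
from m import *
meas(np.load('w_P.npy'),np.load('w_I.npy'))
goal(.46,-.13,.30,0)"
```

```text
ytop 377 mean [ 0.5491 -0.1805  0.1466] rect [ 548.6 -181.2] [33.1 24. ] 65.4
rtop 544 mean [ 0.547  -0.2597  0.1469] rect [ 546.5 -261.3] [27. 36.] 14.4
collar 417 mean [ 0.5522 -0.1745  0.0777] rect [ 549.9 -178.1] [45.3 49.5] 65.3
stand 3207 mean [ 0.5517 -0.2099  0.0728] rect [ 547.6 -221.4] [170.   79.8] 87.6
head 251 mean [ 0.4963 -0.0248  0.0832] rect [496.7 -25.6] [31.4 35.8] 6.6
tongue 87 mean [ 0.5151 -0.0255  0.0724] rect [513.9 -24.8] [10.6 20.3] 85.1
slot 177 mean [ 0.4973 -0.0255  0.0743] rect [498.9 -23.5] [26.6 31.9] 68.2
slot dir 174.33035308044333
body 2585 mean [ 0.5222 -0.0282  0.064 ] rect [533.8 -29.7] [119.2 136.7] 84.2
t [-7.34  0.65  3.42] r [-0.001  0.001  0.336]
time 1.75 pos [ 0.5272 -0.0997  0.3342] yaw 0.3361 q6 0.909 F [-0.2  0.6 -0.7] T [ 0.   -0.01 -0.03] w 0.706 g 0.0
```

Request:
{"name": "send_rows", "arguments": {
  "steps": [
    {"translation": [-8, 4.8, 6], "delta_rot": [0, 0, 0.336], "jaw": 6},
    {"translation": [-8, 4.8, 6], "delta_rot": [0, 0, 0.336], "jaw": 6},
    {"translation": [-8, 4.8, 6], "delta_rot": [0, 0, 0.336], "jaw": 6},
    {"translation": [-8, 4.8, 6], "delta_rot": [0, 0, 0.336], "jaw": 6},
    {"translation": [-8, 4.8, 6], "delta_rot": [0, 0, 0.336], "jaw": 6},
    {"translation": [-8, 4.8, 6], "delta_rot": [0, 0, 0.336], "jaw": 6},
    {"translation": [-8, 4.8, 6], "delta_rot": [0, 0, 0.336], "jaw": 6},
    {"translation": [-8, 4.8, 6], "delta_rot": [0, 0, 0.336], "jaw": 6}
  ]
}}

```text
time: 2.55
tool_pos: [0.4689, -0.1694, 0.2757]
tool_rot: [0.0, 1.0, 0.008, 0.001]
contact_force: [0.3, -0.5, -0.6]
gripper_width: 0.703
grasp_force: 0.0
```

```bash
python3 -c "
from m import *
f=grab('wrist'); P=pts(f);np.save('w_P.npy',P); np.save('w_I.npy',f['pixels']); cv2.imwrite('pics/w1.png',f['pixels'])
meas(P,f['pixels']);st()"
```

```text
ytop 590 mean [ 0.5498 -0.1798  0.1468] rect [ 548.9 -181.3] [33.2 25.1] 65.6
rtop 1061 mean [ 0.5462 -0.2603  0.147 ] rect [ 546.1 -261.4] [26.8 36.2] 14.1
collar 520 mean [ 0.5454 -0.1744  0.0777] rect [ 548.7 -180.2] [51.6 50.3] 9.6
stand 5914 mean [ 0.5488 -0.214   0.0727] rect [ 547.4 -221.5] [170.3  80.5] 88.1
head 398 mean [ 0.497  -0.0256  0.0829] rect [496.6 -26. ] [32.1 35.5] 1.1
tongue 120 mean [ 0.5152 -0.0261  0.0722] rect [514.  -23.8] [19.7 14.1] 1.5
slot 256 mean [ 0.4965 -0.0244  0.0737] rect [498.  -28.4] [31.7 24.3] 0.9
slot dir 168.28074315016852
body 4055 mean [ 0.5253 -0.0326  0.0642] rect [539.4 -31.2] [119.3 147.8] 83.4
time 2.60 pos [ 0.4688 -0.1695  0.2755] yaw 0.0153 q6 1.059 F [ 0.1 -0.7 -0.3] T [-0.    0.03  0.07] w 0.702 g 0.0
```

View pics/w1.png

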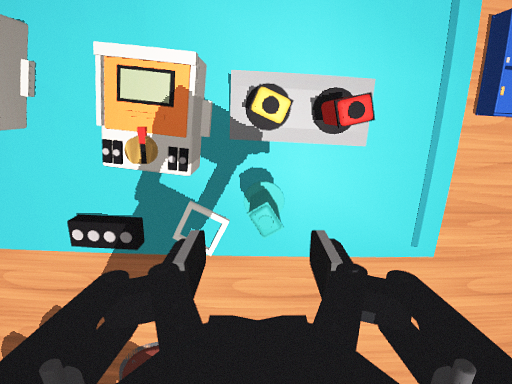

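Handle top at (271,102): 34 mm side at about 65.6° in world. I'll get a closer look at the slot.

Request:
{"name": "send_rows", "arguments": {
  "steps": [
    {"translation": [-2.5, -14.4, 6.5], "delta_rot": [0, 0, 0.015], "jaw": 6},
    {"translation": [-2.5, -14.4, 6.5], "delta_rot": [0, 0, 0.015], "jaw": 6},
    {"translation": [-2.5, -14.4, 6.5], "delta_rot": [0, 0, 0.015], "jaw": 6},
    {"translation": [-2.5, -14.4, 6.5], "delta_rot": [0, 0, 0.015], "jaw": 6},
    {"translation": [-2.5, -14.4, 6.5], "delta_rot": [0, 0, 0.015], "jaw": 6},
    {"translation": [-2.5, -14.4, 6.5], "delta_rot": [0, 0, 0.015], "jaw": 6},
    {"translation": [-2.5, -14.4, 6.5], "delta_rot": [0, 0, 0.015], "jaw": 6},
    {"translation": [-2.5, -14.4, 6.5], "delta_rot": [0, 0, 0.015], "jaw": 6}
  ]
}}

```text
time: 3.4
tool_pos: [0.442, -0.0275, 0.2109]
tool_rot: [0.0, 1.0, -0.002, 0.001]
contact_force: [0.7, -0.3, -0.3]
gripper_width: 0.709
grasp_force: 0.0
```

```bash
python3 -c "
from m import *
f=grab('wrist'); P=pts(f);np.save('w2_P.npy',P); np.save('w2_I.npy',f['pixels'])
m=(abs(P[...,0]-.498)<.03)&(abs(P[...,1]+.025)<.03); v,u=np.where(m); print(u.min(),u.max(),v.min(),v.max())
a,b,c,d=u.min()-8,u.max()+8,v.min()-8,v.max()+8
I=cv2.resize(f['pixels'][c:d,a:b],None,fx=5,fy=5,interpolation=cv2.INTER_CUBIC); print(I.shape,a,c)
Z=np.clip((np.nan_to_num(P[...,2][c:d,a:b])-.06)/.03,0,1)*255
J=cv2.applyColorMap(cv2.resize(Z.astype(np.uint8),None,fx=5,fy=5,interpolation=0),cv2.COLORMAP_JET)
O=np.hstack([I,J]); k=min(1,800/O.shape[1],600/O.shape[0]); cv2.imwrite('pics/w2.png',cv2.resize(O,None,fx=k,fy=k))
meas(P,f['pixels']);st()"
```

```text
223 284 99 159
(380, 385, 3) 215 91
ytop 1163 mean [ 0.5482 -0.1786  0.147 ] rect [ 548.6 -181.4] [34.5 25.8] 66.2
rtop 0
collar 1135 mean [ 0.5452 -0.1703  0.0776] rect [ 547.1 -175.4] [52.5 42.3] 15.0
stand 6047 mean [ 0.544  -0.192   0.0727] rect [ 547.7 -214.6] [158.8  80.5] 88.1
head 615 mean [ 0.4959 -0.0256  0.0831] rect [495.6 -25.7] [35.2 32.1] 89.8
tongue 191 mean [ 0.5145 -0.0256  0.0727] rect [513.9 -25.8] [ 8.7 19.7] 89.5
slot 383 mean [ 0.4956 -0.0255  0.0742] rect [497.9 -25.7] [14.4 31.2] 89.3
slot dir 179.45034498525357
body 6549 mean [ 0.5236 -0.0274  0.0641] rect [534.5 -29.8] [120.8 138.5] 83.7
time 3.45 pos [ 0.4418 -0.0273  0.2106] yaw -0.0029 q6 1.344 F [ 0.2 -0.5 -0.1] T [ 0.03 -0.06 -0.08] w 0.698 g 0.0
```

View pics/w2.png

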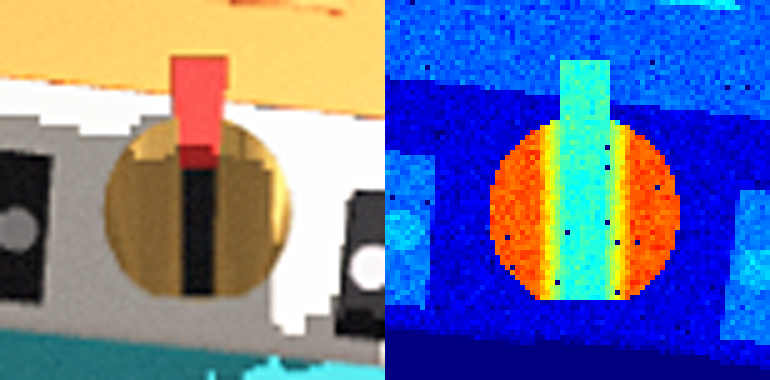

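Slot depth strip runs straight along image vertical, so the slot is at world yaw 0 with its centre near (0.497,-0.0257). The housing is at -6.3°, so the cam starts at about 0.11. Moving over the driver.

Request:
{"name": "send_rows", "arguments": {
  "steps": [
    {"translation": [10.7, 15.4, -1.5], "delta_rot": [0, 0, -1.148], "jaw": 6},
    {"translation": [10.7, 15.4, -1.5], "delta_rot": [0, 0, -1.148], "jaw": 6},
    {"translation": [10.7, 15.4, -1.5], "delta_rot": [0, 0, -1.148], "jaw": 6},
    {"translation": [10.7, 15.4, -1.5], "delta_rot": [0, 0, -1.148], "jaw": 6},
    {"translation": [10.7, 15.4, -1.5], "delta_rot": [0, 0, -1.148], "jaw": 6},
    {"translation": [10.7, 15.4, -1.5], "delta_rot": [0, 0, -1.148], "jaw": 6},
    {"translation": [10.7, 15.4, -1.5], "delta_rot": [0, 0, -1.148], "jaw": 6},
    {"translation": [10.7, 15.4, -1.5], "delta_rot": [0, 0, -1.148], "jaw": 6}
  ]
}}

```text
time: 4.25
tool_pos: [0.5481, -0.1815, 0.2249]
tool_rot: [-0.0, 0.839, 0.544, -0.0]
contact_force: [0.1, -0.9, 0.1]
gripper_width: 0.702
grasp_force: 0.0
```

```bash
python3 -c "
from h import *
goal(.549,-.181,.110,1.147)
from scipy.optimize import least_squares
P=np.load('w2_P.npy'); q=P[(abs(P[...,0]-.498)<.03)&(abs(P[...,1]+.025)<.03)&(P[...,2]>.0805)&(P[...,2]<.087)][:,:2]
hu=cv2.convexHull((q*1000).astype(np.float32))[:,0]
hu=hu[abs(hu[:,1]+25.7)>11]
print(least_squares(lambda p:np.hypot(*(hu-p[:2]).T)-18,[497,-25.7],loss='soft_l1').x,len(hu))"
```

```text
t [ 0.08  0.06 11.49] r [-0.     0.     0.003]
time 4.25 pos [ 0.5481 -0.1815  0.2249] yaw 1.1502 q6 -0.028 F [ 0.1 -0.9  0.1] T [-0.05  0.    0.06] w 0.702 g 0.0
[495.75722042 -25.56016439] 21
```

Request:
{"name": "send_rows", "arguments": {
  "steps": [
    {"translation": [0.08, 0.06, 2], "delta_rot": [0, 0, 0], "jaw": 6},
    {"translation": [0.08, 0.06, 4], "delta_rot": [0, 0, 0], "jaw": 6},
    {"translation": [0.08, 0.06, 6], "delta_rot": [0, 0, 0], "jaw": 6},
    {"translation": [0.08, 0.06, 8], "delta_rot": [0, 0, 0], "jaw": 6},
    {"translation": [0.08, 0.06, 9.5], "delta_rot": [0, 0, 0], "jaw": 6},
    {"translation": [0.08, 0.06, 11], "delta_rot": [0, 0, 0], "jaw": 6},
    {"translation": [0.08, 0.06, 11.5], "delta_rot": [0, 0, 0], "jaw": 6},
    {"translation": [0.08, 0.06, 11.5], "delta_rot": [0, 0, 0], "jaw": 6}
  ]
}}

```text
time: 5.05
tool_pos: [0.5485, -0.1799, 0.109]
tool_rot: [-0.001, 0.84, 0.542, -0.0]
contact_force: [-0.3, -0.3, -0.9]
gripper_width: 0.702
grasp_force: 0.0
```

Request:
{"name": "send_rows", "arguments": {
  "steps": [
    {"translation": [0, 0, 0], "delta_rot": [0, 0, 0], "jaw": 4},
    {"translation": [0, 0, 0], "delta_rot": [0, 0, 0], "jaw": 3.2},
    {"translation": [0, 0, 0], "delta_rot": [0, 0, 0], "jaw": 1.5},
    {"translation": [0, 0, 0], "delta_rot": [0, 0, 0], "jaw": 1.5},
    {"translation": [0, 0, 0], "delta_rot": [0, 0, 0], "jaw": 1.5},
    {"translation": [0, 0, 0], "delta_rot": [0, 0, 0], "jaw": 1.5},
    {"translation": [0, 0, 0], "delta_rot": [0, 0, 0], "jaw": 1.5},
    {"translation": [0, 0, 0], "delta_rot": [0, 0, 0], "jaw": 1.5}
  ]
}}

```text
time: 5.85
tool_pos: [0.5497, -0.1802, 0.1112]
tool_rot: [0.001, 0.84, 0.542, 0.001]
contact_force: [-0.2, -0.5, 6.3]
gripper_width: 0.298
grasp_force: 59.5
```

```bash
python3 -c "
from h import *
st()
f=grab('wrist'); P=pts(f); cv2.imwrite('pics/w3.png',f['pixels'])"
```

```text
time 5.85 pos [ 0.5497 -0.1802  0.1112] yaw 1.1468 q6 -0.022 F [-0.2 -0.5  6.3] T [0.1  0.14 0.01] w 0.298 g 59.5
```

View pics/w3.png

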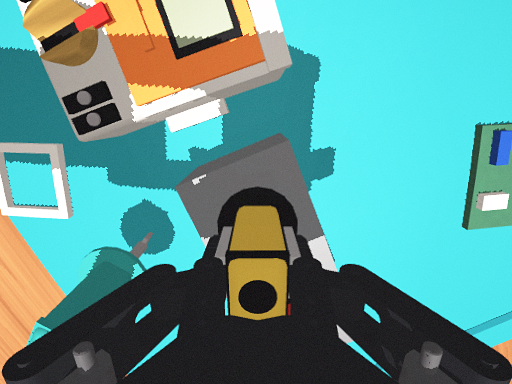

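The handle is gripped squarely on its flats (opening 25 mm), top at (258,295). Lifting.

Request:
{"name": "send_rows", "arguments": {
  "steps": [
    {"translation": [0, 0, -1], "delta_rot": [0, 0, 0], "jaw": 1.5},
    {"translation": [0, 0, -2.5], "delta_rot": [0, 0, 0], "jaw": 1.5},
    {"translation": [0, 0, -4], "delta_rot": [0, 0, 0], "jaw": 1.5},
    {"translation": [0, 0, -6], "delta_rot": [0, 0, 0], "jaw": 1.5},
    {"translation": [0, 0, -8], "delta_rot": [0, 0, 0], "jaw": 1.5},
    {"translation": [0, 0, -10], "delta_rot": [0, 0, 0], "jaw": 1.5},
    {"translation": [0, 0, -11.5], "delta_rot": [0, 0, 0], "jaw": 1.5},
    {"translation": [0, 0, -11.5], "delta_rot": [0, 0, 0], "jaw": 1.5}
  ]
}}

```text
time: 6.7
tool_pos: [0.5504, -0.1806, 0.2288]
tool_rot: [0.003, 0.84, 0.542, 0.002]
contact_force: [0.2, -0.6, -1.4]
gripper_width: 0.296
grasp_force: 59.0
```

```bash
python3 -c "
from h import *
goal(.4965,-.0257,.215,0)"
```

```text
t [ 11.9  -11.29   1.3 ] r [ 0.006 -0.003  1.147]
time 6.70 pos [ 0.5504 -0.1806  0.2288] yaw 1.1468 q6 -0.022 F [ 0.2 -0.6 -1.4] T [ 0.01 -0.03 -0.  ] w 0.296 g 59.0
```

Request:
{"name": "send_rows", "arguments": {
  "steps": [
    {"translation": [11.9, -11.3, 1.3], "delta_rot": [0, 0, 1.147], "jaw": 1.5},
    {"translation": [11.9, -11.3, 1.3], "delta_rot": [0, 0, 1.147], "jaw": 1.5},
    {"translation": [11.9, -11.3, 1.3], "delta_rot": [0, 0, 1.147], "jaw": 1.5},
    {"translation": [11.9, -11.3, 1.3], "delta_rot": [0, 0, 1.147], "jaw": 1.5},
    {"translation": [11.9, -11.3, 1.3], "delta_rot": [0, 0, 1.147], "jaw": 1.5},
    {"translation": [11.9, -11.3, 1.3], "delta_rot": [0, 0, 1.147], "jaw": 1.5},
    {"translation": [11.9, -11.3, 1.3], "delta_rot": [0, 0, 1.147], "jaw": 1.5},
    {"translation": [11.9, -11.3, 1.3], "delta_rot": [0, 0, 1.147], "jaw": 1.5}
  ]
}}

```text
time: 7.5
tool_pos: [0.4942, -0.0247, 0.2107]
tool_rot: [-0.0, 1.0, -0.003, -0.001]
contact_force: [-0.1, -0.4, -1.8]
gripper_width: 0.299
grasp_force: 59.7
```

```bash
python3 -c "
from h import *
goal(.4965,-.0257,.174,0)
a=grab('side'); b=grab('scene')
def pc(f,p): return cv2.projectPoints(np.array([p]),np.array(f['rvec'],float),np.array(f['tvec'],float),np.array([[f['fx'],0,f['cx']],[0,f['fy'],f['cy']],[0,0,1.]]),np.array(f['dist']))[0].ravel().astype(int)
o=[]
for f in (a,b):
    u,v=pc(f,(.497,-.026,.12)); o.append(cv2.resize(f['pixels'][v-45:v+55,u-45:u+45],None,fx=4.4,fy=4.4,interpolation=2))
cv2.imwrite('pics/c4.png',np.hstack(o))
for n,f in (('side',a),('scene',b)):
    P=pts(f); z=P[...,2]; I=cv2.cvtColor(f['pixels'],cv2.COLOR_BGR2HSV)
    m=(abs(P[...,0]-.497)<.015)&(abs(P[...,1]+.026)<.015)&(z>.09)&(z<.148)
    q=P[m]
    for lo in np.arange(.09,.148,.008):
        k=q[(q[:,2]>=lo)&(q[:,2]<lo+.008)]
        if len(k): print(n,round(lo,3),len(k),np.round(np.mean(k,0),4),np.round(np.ptp(k,0),4))
    print('min z',np.sort(q[:,2])[:5])
"
```

```text
t [0.23 0.1  3.67] r [-0.     0.002 -0.005]
time 7.50 pos [ 0.4942 -0.0247  0.2107] yaw -0.0050 q6 1.375 F [-0.1 -0.4 -1.8] T [-0.04 -0.04  0.03] w 0.299 g 59.7
side 0.106 13 [ 0.4953 -0.0229  0.1109] [0.0187 0.0024 0.0051]
side 0.114 18 [ 0.4949 -0.0228  0.1173] [0.0186 0.0055 0.0072]
side 0.122 17 [ 0.4944 -0.0217  0.1248] [0.0179 0.0065 0.0065]
side 0.13 11 [ 0.4948 -0.0213  0.1337] [0.0087 0.0067 0.0078]
side 0.138 13 [ 0.4944 -0.0211  0.1423] [0.0086 0.0063 0.0074]
min z [0.10849005 0.10886161 0.10962045 0.10965294 0.10994081]
scene 0.106 12 [ 0.498  -0.0251  0.1108] [0.0172 0.0041 0.0052]
scene 0.114 11 [ 0.5005 -0.0246  0.1184] [0.0082 0.0049 0.0072]
scene 0.122 15 [ 0.498  -0.0253  0.1256] [0.0097 0.0065 0.0067]
scene 0.13 16 [ 0.4969 -0.0249  0.1345] [0.0062 0.0093 0.0078]
scene 0.138 17 [ 0.4969 -0.0246  0.1425] [0.0049 0.009  0.007 ]
scene 0.146 3 [ 0.4956 -0.0234  0.147 ] [0.0019 0.0084 0.0015]
min z [0.10847695 0.10850781 0.10873199 0.10884215 0.1091277 ]
```

View pics/c4.png

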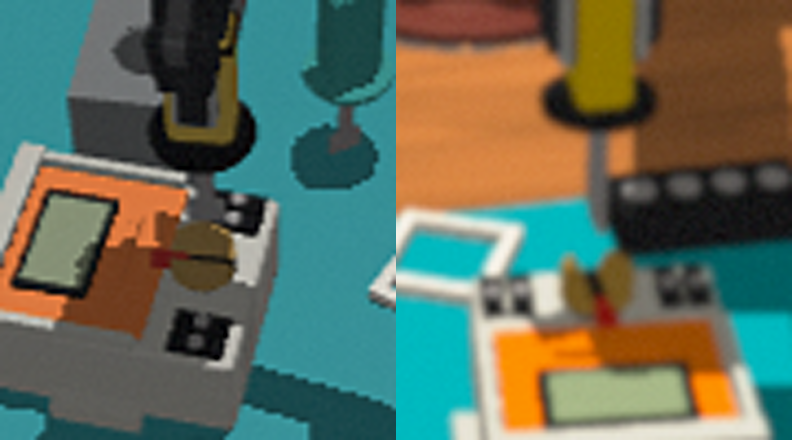

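Blade upright and lined up above the slot (tip at about (200,215) in the left crop, (598,225) in the right). Lowering into it.

Request:
{"name": "send_rows", "arguments": {
  "steps": [
    {"translation": [0.15, 0.1, 0.5], "delta_rot": [0, 0, 0], "jaw": 1.5},
    {"translation": [0.2, 0.1, 1], "delta_rot": [0, 0, 0], "jaw": 1.5},
    {"translation": [0.2, 0.1, 1.5], "delta_rot": [0, 0, 0], "jaw": 1.5},
    {"translation": [0.2, 0.1, 2], "delta_rot": [0, 0, 0], "jaw": 1.5},
    {"translation": [0.2, 0.1, 2.5], "delta_rot": [0, 0, 0], "jaw": 1.5},
    {"translation": [0.2, 0.1, 2.8], "delta_rot": [0, 0, 0], "jaw": 1.5},
    {"translation": [0.2, 0.1, 3.1], "delta_rot": [0, 0, 0], "jaw": 1.5},
    {"translation": [0.2, 0.1, 3.1], "delta_rot": [0, 0, 0], "jaw": 1.5}
  ]
}}

```text
time: 8.4
tool_pos: [0.4966, -0.0259, 0.1803]
tool_rot: [-0.0, 1.0, -0.0, -0.0]
contact_force: [-0.0, 0.2, -1.7]
gripper_width: 0.299
grasp_force: 59.7
```

```bash
python3 -c "
from h import *
goal(.4965,-.0257,.175,0)"
```

```text
t [-0.01 -0.02  0.53] r [-0.     0.001 -0.   ]
time 8.40 pos [ 0.4966 -0.0259  0.1803] yaw -0.0001 q6 1.369 F [-0.   0.2 -1.7] T [ 0.01  0.01 -0.01] w 0.299 g 59.7
```

Free so far; another 4.5 mm down.

Request:
{"name": "send_rows", "arguments": {
  "steps": [
    {"translation": [0, 0, 0.1], "delta_rot": [0, 0, 0], "jaw": 1.5},
    {"translation": [0, 0, 0.2], "delta_rot": [0, 0, 0], "jaw": 1.5},
    {"translation": [0, 0, 0.3], "delta_rot": [0, 0, 0], "jaw": 1.5},
    {"translation": [0, 0, 0.35], "delta_rot": [0, 0, 0], "jaw": 1.5},
    {"translation": [0, 0, 0.4], "delta_rot": [0, 0, 0], "jaw": 1.5},
    {"translation": [0, 0, 0.45], "delta_rot": [0, 0, 0], "jaw": 1.5},
    {"translation": [0, 0, 0.45], "delta_rot": [0, 0, 0], "jaw": 1.5},
    {"translation": [0, 0, 0.45], "delta_rot": [0, 0, 0], "jaw": 1.5}
  ]
}}

```text
time: 9.2
tool_pos: [0.4969, -0.026, 0.1764]
tool_rot: [0.0, 1.0, -0.0, -0.0]
contact_force: [0.9, -1.1, -1.9]
gripper_width: 0.293
grasp_force: 59.7
```

```bash
python3 -c "
from h import *
goal(.4965,-.0257,.175,0)"
```

```text
t [-0.04 -0.03  0.14] r [ 0.  0. -0.]
time 9.20 pos [ 0.4969 -0.026   0.1764] yaw -0.0002 q6 1.369 F [ 0.9 -1.1 -1.9] T [-0.04  0.04  0.  ] w 0.293 g 59.7
```

Request:
{"name": "send_rows", "arguments": {
  "steps": [
    {"translation": [0, 0, 0.15], "delta_rot": [0, 0, 0], "jaw": 1.5},
    {"translation": [0, 0, 0.15], "delta_rot": [0, 0, -0.1], "jaw": 1.5},
    {"translation": [0, 0, 0.15], "delta_rot": [0, 0, -0.22], "jaw": 1.5},
    {"translation": [0, 0, 0.15], "delta_rot": [0, 0, -0.34], "jaw": 1.5},
    {"translation": [0, 0, 0.15], "delta_rot": [0, 0, -0.46], "jaw": 1.5},
    {"translation": [0, 0, 0.15], "delta_rot": [0, 0, -0.58], "jaw": 1.5},
    {"translation": [0, 0, 0.15], "delta_rot": [0, 0, -0.7], "jaw": 1.5},
    {"translation": [0, 0, 0.15], "delta_rot": [0, 0, -0.8], "jaw": 1.5}
  ]
}}

```text
time: 10.0
tool_pos: [0.497, -0.0259, 0.175]
tool_rot: [-0.0, 0.92, 0.391, 0.0]
contact_force: [-1.0, 0.4, -0.2]
gripper_width: 0.298
grasp_force: 59.8
```

```bash
python3 -c "
from h import *
goal(.4965,-.0257,.175,1.63)"
```

```text
t [-0.02 -0.05  0.  ] r [ 0.    -0.    -0.826]
time 10.00 pos [ 0.497  -0.0259  0.175 ] yaw 0.8041 q6 0.565 F [-1.   0.4 -0.2] T [ 0.12  0.   -0.1 ] w 0.298 g 59.8
```

Torque shows it's engaged. Finishing the turn.

Request:
{"name": "send_rows", "arguments": {
  "steps": [
    {"translation": [0, 0, 0], "delta_rot": [0, 0, -0.12], "jaw": 1.5},
    {"translation": [0, 0, 0], "delta_rot": [0, 0, -0.24], "jaw": 1.5},
    {"translation": [0, 0, 0], "delta_rot": [0, 0, -0.36], "jaw": 1.5},
    {"translation": [0, 0, 0], "delta_rot": [0, 0, -0.48], "jaw": 1.5},
    {"translation": [0, 0, 0], "delta_rot": [0, 0, -0.6], "jaw": 1.5},
    {"translation": [0, 0, 0], "delta_rot": [0, 0, -0.72], "jaw": 1.5},
    {"translation": [0, 0, 0], "delta_rot": [0, 0, -0.83], "jaw": 1.5},
    {"translation": [0, 0, 0], "delta_rot": [0, 0, -0.83], "jaw": 1.5}
  ]
}}

```text
time: 10.8
tool_pos: [0.497, -0.0259, 0.175]
tool_rot: [0.0, 0.686, 0.728, 0.0]
contact_force: [0.2, 0.7, 0.1]
gripper_width: 0.293
grasp_force: 59.8
```

```bash
python3 -c "
from h import *
goal(.4965,-.0257,.215,1.64)"
```

```text
t [ 0.03 -0.05 -4.  ] r [ 0.    -0.    -0.011]
time 10.80 pos [ 0.497  -0.0259  0.175 ] yaw 1.6294 q6 -0.261 F [0.2 0.7 0.1] T [ 0.08 -0.02  0.02] w 0.293 g 59.8
```

Request:
{"name": "send_rows", "arguments": {
  "steps": [
    {"translation": [0, 0, 0], "delta_rot": [0, 0, -0.03], "jaw": 1.5},
    {"translation": [0, 0, 0], "delta_rot": [0, 0, -0.03], "jaw": 1.5},
    {"translation": [0, 0, 0], "delta_rot": [0, 0, 0.07], "jaw": 1.5},
    {"translation": [0, 0, 0], "delta_rot": [0, 0, 0.07], "jaw": 1.5},
    {"translation": [0, 0, -1], "delta_rot": [0, 0, 0.07], "jaw": 1.5},
    {"translation": [0, 0, -2.5], "delta_rot": [0, 0, 0.07], "jaw": 1.5},
    {"translation": [0, 0, -4], "delta_rot": [0, 0, 0.07], "jaw": 1.5},
    {"translation": [0, 0, -5.3], "delta_rot": [0, 0, 0.07], "jaw": 1.5}
  ]
}}

```text
time: 11.6
tool_pos: [0.4975, -0.0261, 0.2303]
tool_rot: [0.001, 0.711, 0.703, 0.001]
contact_force: [0.3, -0.4, -1.5]
gripper_width: 0.295
grasp_force: 59.6
```

```bash
python3 -c "
from h import *
goal(.5495,-.1806,.229,1.147)
o=[]
for n in ('side','scene'):
    f=grab(n);P=pts(f); H=cv2.cvtColor(f['pixels'],cv2.COLOR_BGR2HSV); z=P[...,2]
    m=(abs(P[...,0]-.497)<.035)&(abs(P[...,1]+.026)<.035)&(z>.066)&(z<.079)&((H[...,0]<5)|(H[...,0]>174))&(H[...,1]>150)
    q=P[m]; print(n,len(q),np.round(q.mean(0),4) if len(q) else '')
    v,u=np.where((abs(P[...,0]-.497)<.02)&(abs(P[...,1]+.026)<.02)&(z>.078)&(z<.088)); u,v=int(u.mean()),int(v.mean())
    o.append(cv2.resize(f['pixels'][v-45:v+45,u-45:u+45],None,fx=4.4,fy=4.4,interpolation=2))
cv2.imwrite('pics/c5.png',np.hstack(o))"
```

```text
t [-15.39   5.37   0.15] r [0.002 0.    0.413]
time 11.60 pos [ 0.4975 -0.0261  0.2303] yaw 1.5601 q6 -0.191 F [ 0.3 -0.4 -1.5] T [-0.02 -0.04  0.  ] w 0.295 g 59.6
side 25 [ 0.5016 -0.0056  0.0721]
scene 11 [ 0.5043 -0.0024  0.071 ]
```

View pics/c5.png

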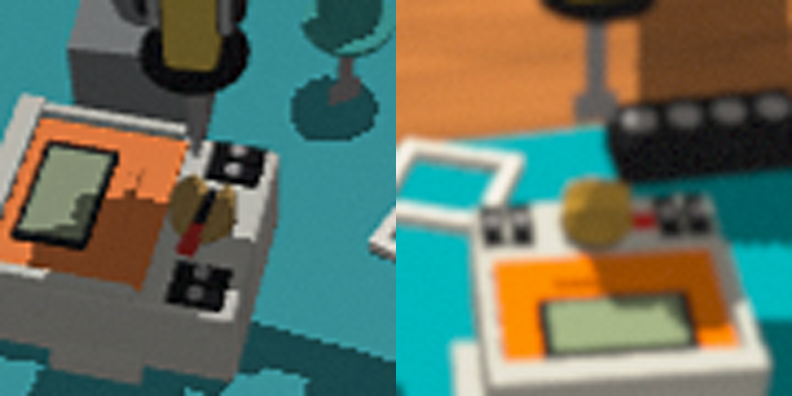

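The tongue is swung round to +y, parallel to the panel edge ((188,243) in the left crop). I'll carry the driver above its hole and measure the cam angle from the wrist there.

Request:
{"name": "send_rows", "arguments": {
  "steps": [
    {"translation": [-15.4, 5.4, 0.15], "delta_rot": [0, 0, 0.413], "jaw": 1.5},
    {"translation": [-15.4, 5.4, 0.15], "delta_rot": [0, 0, 0.413], "jaw": 1.5},
    {"translation": [-15.4, 5.4, 0.15], "delta_rot": [0, 0, 0.413], "jaw": 1.5},
    {"translation": [-15.4, 5.4, 0.15], "delta_rot": [0, 0, 0.413], "jaw": 1.5},
    {"translation": [-15.4, 5.4, 0.15], "delta_rot": [0, 0, 0.413], "jaw": 1.5},
    {"translation": [-15.4, 5.4, 0.15], "delta_rot": [0, 0, 0.413], "jaw": 1.5},
    {"translation": [-15.4, 5.4, 0.15], "delta_rot": [0, 0, 0.413], "jaw": 1.5},
    {"translation": [-15.4, 5.4, 0.15], "delta_rot": [0, 0, 0.413], "jaw": 1.5}
  ]
}}

```text
time: 12.5
tool_pos: [0.549, -0.1791, 0.2264]
tool_rot: [-0.0, 0.84, 0.543, 0.0]
contact_force: [0.7, 0.0, -1.9]
gripper_width: 0.298
grasp_force: 59.8
```

```bash
python3 -c "
from h import *
goal(.5495,-.1806,.1115,1.147)
f=grab('wrist');P=pts(f); H=cv2.cvtColor(f['pixels'],cv2.COLOR_BGR2HSV); z=P[...,2]
near=(abs(P[...,0]-.497)<.035)&(abs(P[...,1]+.026)<.035)
m=near&(z>.066)&(z<.079)&((H[...,0]<5)|(H[...,0]>174))&(H[...,1]>150)
for n,k in (('tongue',m),('slotstrip',near&(z>.068)&(z<.078))):
    q=P[k]; print(n,len(q))
    if len(q)>5: print(np.round(q.mean(0),4),cv2.minAreaRect((q[:,:2]*1000).astype(np.float32))); e=np.linalg.svd(q[:,:2]-q[:,:2].mean(0))[2][0]; print(np.degrees(np.arctan2(e[1],e[0])))
v,u=np.where(near&(z>.06)); print(u.min(),u.max(),v.min(),v.max())
a,b,c,d=max(u.min()-5,0),u.max()+5,max(v.min()-5,0),v.max()+5
I=cv2.resize(f['pixels'][c:d,a:b],None,fx=5,fy=5,interpolation=2); Z=(np.clip((np.nan_to_num(z[c:d,a:b])-.06)/.03,0,1)*255).astype(np.uint8)
O=np.hstack([I,cv2.applyColorMap(cv2.resize(Z,None,fx=5,fy=5,interpolation=0),cv2.COLORMAP_JET)]);k=min(1,800/O.shape[1],600/O.shape[0]); cv2.imwrite('pics/w6.png',cv2.resize(O,None,fx=k,fy=k))
top=P[near&(z>.0805)&(z<.088)]; print('head',cv2.minAreaRect((top[:,:2]*1000).astype(np.float32)))
"
```

```text
t [-0.11  0.11 11.49] r [-0.    -0.     0.002]
time 12.50 pos [ 0.549  -0.1791  0.2264] yaw 1.1488 q6 -0.022 F [ 0.7  0.  -1.9] T [ 0.   -0.02 -0.02] w 0.298 g 59.8
tongue 198
[ 0.5006 -0.007   0.0725] ((500.07427978515625, -6.857976913452148), (22.407751083374023, 9.903013229370117), 73.06888580322266)
-104.5222417816816
slotstrip 812
[ 0.4978 -0.0237  0.0727] ((502.4090270996094, -26.24161148071289), (72.20658111572266, 59.031063079833984), 85.12005615234375)
-101.31615977637263
113 194 17 113
head ((495.94671630859375, -25.92024040222168), (31.55549430847168, 36.1535530090332), 74.453857421875)
```

View pics/w6.png

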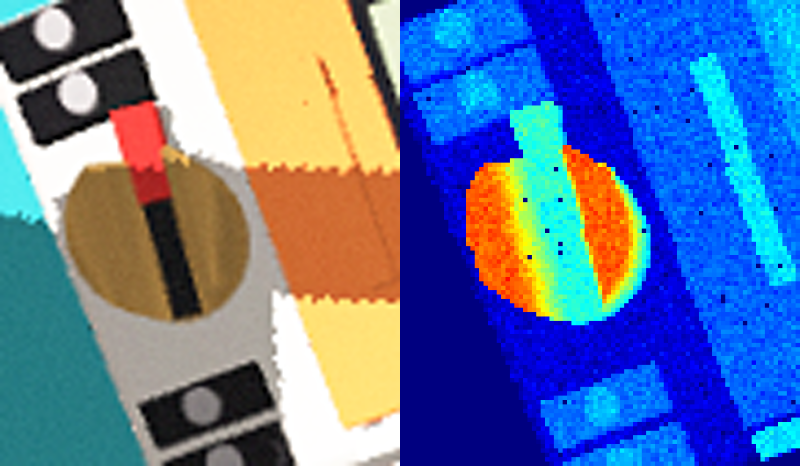

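The tongue and slot measure about 75° in world, which puts the cam at about 1.43 rad. It's clear of the panel but short of a full quarter, and there's plenty of time, so I'll go back, seat deeper and turn a bit further.

```bash
python3 -c "
from h import *
goal(.4965,-.0257,.225,1.38)"
```

```text
t [ 11.86 -11.09   0.15] r [ 0.    -0.    -0.231]
time 12.55 pos [ 0.549  -0.1793  0.2265] yaw 1.1487 q6 -0.022 F [ 0.4 -0.4 -1.3] T [ 0.02  0.03 -0.02] w 0.299 g 59.8
```

Request:
{"name": "send_rows", "arguments": {
  "steps": [
    {"translation": [11.9, -11.1, 0.15], "delta_rot": [0, 0, -0.231], "jaw": 1.5},
    {"translation": [11.9, -11.1, 0.15], "delta_rot": [0, 0, -0.231], "jaw": 1.5},
    {"translation": [11.9, -11.1, 0.15], "delta_rot": [0, 0, -0.231], "jaw": 1.5},
    {"translation": [11.9, -11.1, 0.15], "delta_rot": [0, 0, -0.231], "jaw": 1.5},
    {"translation": [11.9, -11.1, 0.15], "delta_rot": [0, 0, -0.231], "jaw": 1.5},
    {"translation": [11.9, -11.1, 0.15], "delta_rot": [0, 0, -0.231], "jaw": 1.5},
    {"translation": [11.9, -11.1, 0.15], "delta_rot": [0, 0, -0.231], "jaw": 1.5},
    {"translation": [11.9, -11.1, 0.15], "delta_rot": [0, 0, -0.231], "jaw": 1.5}
  ]
}}

```text
time: 13.35
tool_pos: [0.4973, -0.0275, 0.2248]
tool_rot: [0.0, 0.772, 0.635, -0.0]
contact_force: [0.6, 0.1, -2.5]
gripper_width: 0.299
grasp_force: 60.0
```

```bash
python3 -c "
from h import *
goal(.4967,-.0259,.1805,1.38)"
```

```text
t [ 0.15 -0.09  4.43] r [-0.     0.    -0.004]
time 13.35 pos [ 0.4973 -0.0275  0.2248] yaw 1.3762 q6 -0.010 F [ 0.6  0.1 -2.5] T [ 0.01  0.01 -0.03] w 0.299 g 60.0
```

Request:
{"name": "send_rows", "arguments": {
  "steps": [
    {"translation": [0.15, -0.09, 1], "delta_rot": [0, 0, 0], "jaw": 1.5},
    {"translation": [0.15, -0.09, 2], "delta_rot": [0, 0, 0], "jaw": 1.5},
    {"translation": [0.15, -0.09, 3], "delta_rot": [0, 0, 0], "jaw": 1.5},
    {"translation": [0.15, -0.09, 3.7], "delta_rot": [0, 0, 0], "jaw": 1.5},
    {"translation": [0.15, -0.09, 4.2], "delta_rot": [0, 0, 0], "jaw": 1.5},
    {"translation": [0.15, -0.09, 4.6], "delta_rot": [0, 0, 0], "jaw": 1.5},
    {"translation": [0.15, -0.09, 4.9], "delta_rot": [0, 0, 0], "jaw": 1.5},
    {"translation": [0.15, -0.09, 5], "delta_rot": [0, 0, 0], "jaw": 1.5}
  ]
}}

```text
time: 14.15
tool_pos: [0.4965, -0.0247, 0.1749]
tool_rot: [0.0, 0.772, 0.636, 0.0]
contact_force: [-0.4, -0.7, 0.1]
gripper_width: 0.296
grasp_force: 60.2
```

```bash
python3 -c "
from h import *
goal(.4967,-.0259,.1735,1.38)"
```

```text
t [-0.11  0.04  0.14] r [ 0.    -0.    -0.002]
time 14.15 pos [ 0.4965 -0.0247  0.1749] yaw 1.3779 q6 -0.007 F [-0.4 -0.7  0.1] T [ 0.02 -0.02 -0.  ] w 0.296 g 60.2
```

Request:
{"name": "send_rows", "arguments": {
  "steps": [
    {"translation": [0, 0, 0.07], "delta_rot": [0, 0, -0.08], "jaw": 1.5},
    {"translation": [0, 0, 0.07], "delta_rot": [0, 0, -0.16], "jaw": 1.5},
    {"translation": [0, 0, 0.07], "delta_rot": [0, 0, -0.24], "jaw": 1.5},
    {"translation": [0, 0, 0.07], "delta_rot": [0, 0, -0.3], "jaw": 1.5},
    {"translation": [0, 0, 0.07], "delta_rot": [0, 0, -0.35], "jaw": 1.5},
    {"translation": [0, 0, 0.07], "delta_rot": [0, 0, -0.38], "jaw": 1.5},
    {"translation": [0, 0, 0.07], "delta_rot": [0, 0, -0.38], "jaw": 1.5},
    {"translation": [0, 0, 0.07], "delta_rot": [0, 0, -0.38], "jaw": 1.5}
  ]
}}

```text
time: 14.95
tool_pos: [0.4968, -0.0248, 0.1749]
tool_rot: [0.001, 0.638, 0.77, 0.0]
contact_force: [0.7, -0.0, 1.0]
gripper_width: 0.3
grasp_force: 60.2
```

```bash
python3 -c "
from h import *
st()"
```

```text
time 14.95 pos [ 0.4968 -0.0248  0.1749] yaw 1.7572 q6 -0.386 F [ 0.7 -0.   1. ] T [ 0.03  0.04 -0.07] w 0.300 g 60.2
```

Request:
{"name": "send_rows", "arguments": {
  "steps": [
    {"translation": [0, 0, 0], "delta_rot": [0, 0, 0.13], "jaw": 1.5},
    {"translation": [0, 0, 0], "delta_rot": [0, 0, 0.13], "jaw": 1.5},
    {"translation": [0, 0, -0.5], "delta_rot": [0, 0, 0.13], "jaw": 1.5},
    {"translation": [0, 0, -1.2], "delta_rot": [0, 0, 0.13], "jaw": 1.5},
    {"translation": [0, 0, -2.3], "delta_rot": [0, 0, 0.13], "jaw": 1.5},
    {"translation": [0, 0, -3.5], "delta_rot": [0, 0, 0.13], "jaw": 1.5},
    {"translation": [0, 0, -4.7], "delta_rot": [0, 0, 0.13], "jaw": 1.5},
    {"translation": [0, 0, -5.3], "delta_rot": [0, 0, 0.13], "jaw": 1.5}
  ]
}}

```text
time: 15.75
tool_pos: [0.4972, -0.0249, 0.2295]
tool_rot: [0.001, 0.687, 0.727, 0.001]
contact_force: [0.8, -0.6, -1.4]
gripper_width: 0.294
grasp_force: 60.2
```

```bash
python3 -c "
from h import *
goal(.5492,-.1805,.2265,1.147)"
```

```text
t [-15.83   4.3    0.33] r [0.003 0.    0.481]
time 15.75 pos [ 0.4972 -0.0249  0.2295] yaw 1.6280 q6 -0.257 F [ 0.8 -0.6 -1.4] T [-0.    0.02 -0.03] w 0.294 g 60.2
```

Request:
{"name": "send_rows", "arguments": {
  "steps": [
    {"translation": [-15.8, 4.3, 0.3], "delta_rot": [0, 0, 0.481], "jaw": 1.5},
    {"translation": [-15.8, 4.3, 0.3], "delta_rot": [0, 0, 0.481], "jaw": 1.5},
    {"translation": [-15.8, 4.3, 0.3], "delta_rot": [0, 0, 0.481], "jaw": 1.5},
    {"translation": [-15.8, 4.3, 0.3], "delta_rot": [0, 0, 0.481], "jaw": 1.5},
    {"translation": [-15.8, 4.3, 0.3], "delta_rot": [0, 0, 0.481], "jaw": 1.5},
    {"translation": [-15.8, 4.3, 0.3], "delta_rot": [0, 0, 0.481], "jaw": 1.5},
    {"translation": [-15.8, 4.3, 0.3], "delta_rot": [0, 0, 0.481], "jaw": 1.5},
    {"translation": [-15.8, 4.3, 0.3], "delta_rot": [0, 0, 0.481], "jaw": 1.5}
  ]
}}

```text
time: 16.55
tool_pos: [0.5481, -0.1787, 0.2243]
tool_rot: [-0.0, 0.839, 0.543, 0.0]
contact_force: [-0.2, -0.3, -0.7]
gripper_width: 0.295
grasp_force: 60.0
```

```bash
python3 -c "
from h import *
goal(.5492,-.1805,.1115,1.147)
f=grab('wrist');P=pts(f); H=cv2.cvtColor(f['pixels'],cv2.COLOR_BGR2HSV); z=P[...,2]
near=(abs(P[...,0]-.497)<.035)&(abs(P[...,1]+.026)<.035)
m=near&(z>.066)&(z<.079)&((H[...,0]<5)|(H[...,0]>174))&(H[...,1]>150)
q=P[m]; e=np.linalg.svd(q[:,:2]-q[:,:2].mean(0))[2][0]; print('tongue',len(q),np.round(q.mean(0),4),np.degrees(np.arctan2(e[1],e[0])),cv2.minAreaRect((q[:,:2]*1000).astype(np.float32)))
a=P[near&(z>.0805)&(z<.088)]; print('head',cv2.minAreaRect((a[:,:2]*1000).astype(np.float32)))
# driver pose in hand: handle top
s=state()
m=(abs(P[...,0]-s['tool_pos'][0])<.03)&(abs(P[...,1]-s['tool_pos'][1])<.03)&(H[...,0]>18)&(H[...,0]<34)&(H[...,1]>120)&(z>.255)&(z<.27)
if m.sum()>9: print('ytop',m.sum(),P[m].mean(0),cv2.minAreaRect((P[m][:,:2]*1000).astype(np.float32)))
"
```

```text
t [-0.13  0.17 11.28] r [ 0.    -0.     0.002]
time 16.55 pos [ 0.5481 -0.1787  0.2243] yaw 1.1490 q6 -0.022 F [-0.2 -0.3 -0.7] T [-0.05  0.02 -0.03] w 0.295 g 60.0
tongue 203 [ 0.4985 -0.0066  0.0724] -96.8864850713096 ((498.8680419921875, -6.080781936645508), (23.860151290893555, 10.281952857971191), 88.39737701416016)
head ((496.1874084472656, -25.20178985595703), (32.10250473022461, 35.49931716918945), 83.31697845458984)
ytop 2449 [ 0.54980552 -0.17482269  0.26007504] ((548.8394165039062, -177.00209045410156), (31.212554931640625, 24.720962524414062), 65.29029846191406)
```

Tongue is now at 83° in world (cam about 1.56), a full quarter. Returning the driver to its hole.

Request:
{"name": "send_rows", "arguments": {
  "steps": [
    {"translation": [-0.13, 0.17, 1], "delta_rot": [0, 0, 0], "jaw": 1.5},
    {"translation": [-0.13, 0.17, 3], "delta_rot": [0, 0, 0], "jaw": 1.5},
    {"translation": [-0.13, 0.17, 5], "delta_rot": [0, 0, 0], "jaw": 1.5},
    {"translation": [-0.13, 0.17, 7], "delta_rot": [0, 0, 0], "jaw": 1.5},
    {"translation": [-0.13, 0.17, 9], "delta_rot": [0, 0, 0], "jaw": 1.5},
    {"translation": [-0.13, 0.17, 10.2], "delta_rot": [0, 0, 0], "jaw": 1.5},
    {"translation": [-0.13, 0.17, 10.8], "delta_rot": [0, 0, 0], "jaw": 1.5},
    {"translation": [-0.13, 0.17, 10.8], "delta_rot": [0, 0, 0], "jaw": 1.5}
  ]
}}

```text
time: 17.4
tool_pos: [0.5489, -0.1816, 0.1152]
tool_rot: [-0.001, 0.84, 0.543, -0.0]
contact_force: [-0.7, -0.4, -0.9]
gripper_width: 0.294
grasp_force: 60.0
```

```bash
python3 -c "
from h import *
goal(.5492,-.1805,.1115,1.147)"
```

```text
t [ 0.12 -0.01  0.37] r [-0.002 -0.     0.   ]
time 17.40 pos [ 0.5489 -0.1816  0.1152] yaw 1.1470 q6 -0.024 F [-0.7 -0.4 -0.9] T [0.03 0.02 0.08] w 0.294 g 60.0
```

Request:
{"name": "send_rows", "arguments": {
  "steps": [
    {"translation": [0, 0, 0.1], "delta_rot": [0, 0, 0], "jaw": 1.5},
    {"translation": [0, 0, 0.2], "delta_rot": [0, 0, 0], "jaw": 1.5},
    {"translation": [0, 0, 0.3], "delta_rot": [0, 0, 0], "jaw": 1.5},
    {"translation": [0, 0, 0.4], "delta_rot": [0, 0, 0], "jaw": 1.5},
    {"translation": [0, 0, 0.45], "delta_rot": [0, 0, 0], "jaw": 1.5},
    {"translation": [0, 0, 0.45], "delta_rot": [0, 0, 0], "jaw": 1.5},
    {"translation": [0, 0, 0.45], "delta_rot": [0, 0, 0], "jaw": 1.5},
    {"translation": [0, 0, 0.45], "delta_rot": [0, 0, 0], "jaw": 1.5}
  ]
}}

```text
time: 18.2
tool_pos: [0.5493, -0.182, 0.1117]
tool_rot: [0.0, 0.84, 0.542, -0.0]
contact_force: [0.4, -0.7, -1.4]
gripper_width: 0.295
grasp_force: 60.0
```

```bash
python3 -c "
from h import *
st()"
```

```text
time 18.20 pos [ 0.5493 -0.182   0.1117] yaw 1.1468 q6 -0.024 F [ 0.4 -0.7 -1.4] T [0.02 0.02 0.01] w 0.295 g 60.0
```

Request:
{"name": "send_rows", "arguments": {
  "steps": [
    {"translation": [0, 0, 0.05], "delta_rot": [0, 0, 0], "jaw": 1.5},
    {"translation": [0, 0, 0.1], "delta_rot": [0, 0, 0], "jaw": 1.5},
    {"translation": [0, 0, 0.13], "delta_rot": [0, 0, 0], "jaw": 1.5},
    {"translation": [0, 0, 0.13], "delta_rot": [0, 0, 0], "jaw": 1.5},
    {"translation": [0, 0, 0.13], "delta_rot": [0, 0, 0], "jaw": 1.5},
    {"translation": [0, 0, 0.13], "delta_rot": [0, 0, 0], "jaw": 1.5},
    {"translation": [0, 0, 0.13], "delta_rot": [0, 0, 0], "jaw": 1.5},
    {"translation": [0, 0, 0.13], "delta_rot": [0, 0, 0], "jaw": 1.5}
  ]
}}

```text
time: 19.0
tool_pos: [0.5494, -0.182, 0.1112]
tool_rot: [0.0, 0.84, 0.543, 0.0]
contact_force: [-3.5, 1.2, 5.7]
gripper_width: 0.295
grasp_force: 60.7
```

```bash
python3 -c "
from h import *
st()"
```

```text
time 19.00 pos [ 0.5494 -0.182   0.1112] yaw 1.1469 q6 -0.024 F [-3.5  1.2  5.7] T [ 0.19  0.55 -0.05] w 0.295 g 60.7
```

Collar is on the stand. Releasing and rising.

Request:
{"name": "send_rows", "arguments": {
  "steps": [
    {"translation": [0, 0, 0.03], "delta_rot": [0, 0, 0], "jaw": 3},
    {"translation": [0, 0, 0], "delta_rot": [0, 0, 0], "jaw": 4},
    {"translation": [0, 0, 0], "delta_rot": [0, 0, 0], "jaw": 5},
    {"translation": [0, 0, 0], "delta_rot": [0, 0, 0], "jaw": 6},
    {"translation": [0, 0, 0], "delta_rot": [0, 0, 0], "jaw": 6},
    {"translation": [0, 0, 0], "delta_rot": [0, 0, 0], "jaw": 6},
    {"translation": [0, 0, -1], "delta_rot": [0, 0, 0], "jaw": 6},
    {"translation": [0, 0, -2.5], "delta_rot": [0, 0, 0], "jaw": 6}
  ]
}}

```text
time: 19.8
tool_pos: [0.5487, -0.1817, 0.1352]
tool_rot: [-0.001, 0.84, 0.542, -0.001]
contact_force: [1.2, -0.5, 0.4]
gripper_width: 0.699
grasp_force: 0.0
```

Request:
{"name": "send_rows", "arguments": {
  "steps": [
    {"translation": [0, 0, -2], "delta_rot": [0, 0, 0], "jaw": 6},
    {"translation": [0, 0, -4], "delta_rot": [0, 0, 0], "jaw": 6},
    {"translation": [0, 0, -6], "delta_rot": [0, 0, 0], "jaw": 6},
    {"translation": [0, 0, -8], "delta_rot": [0, 0, 0], "jaw": 6},
    {"translation": [0, 0, -11], "delta_rot": [0, 0, 0], "jaw": 6},
    {"translation": [-5, 0, -14], "delta_rot": [0, 0, 0], "jaw": 6},
    {"translation": [-9, 0, -16], "delta_rot": [0, 0, 0], "jaw": 6},
    {"translation": [-9, 0, -16], "delta_rot": [0, 0, 0], "jaw": 6}
  ]
}}

```text
time: 20.6
tool_pos: [0.5122, -0.2683, 0.302]
tool_rot: [0.005, 0.841, 0.541, 0.001]
contact_force: [-0.1, -0.5, 0.4]
gripper_width: 0.705
grasp_force: 0.0
```

```bash
python3 -c "
from m import *
st()
f=grab('wrist'); P=pts(f); meas(P,f['pixels'])
a=grab('side'); cv2.imwrite('pics/end.png',np.hstack([f['pixels'],a['pixels'][60:,100:388][:, :]] if 0 else [cv2.resize(f['pixels'],(400,300)),cv2.resize(a['pixels'],(400,300))]))
"
```

```text
time 20.60 pos [ 0.5122 -0.2683  0.302 ] yaw 1.1422 q6 -0.182 F [-0.1 -0.5  0.4] T [ 0.01  0.02 -0.01] w 0.705 g 0.0
ytop 644 mean [ 0.5493 -0.183   0.1469] rect [ 548.9 -183.6] [34.  24.7] 65.3
rtop 747 mean [ 0.5464 -0.2606  0.147 ] rect [ 546.5 -261.8] [25.7 35.7] 14.4
collar 555 mean [ 0.5461 -0.1889  0.0776] rect [ 547.6 -186.4] [45.8 52.9] 65.4
stand 5073 mean [ 0.5477 -0.2131  0.0727] rect [ 547.5 -221.2] [170.5  80.1] 88.0
head 29 mean [ 0.4855 -0.0377  0.0821] rect [492.1 -39.2] [ 4.4 21.4] 78.7
tongue 0
slot 75 mean [ 0.4915 -0.0384  0.0735] rect [493.7 -37.7] [22.9  6.5] 0.2
slot dir -3.312832702936567
body 2186 mean [ 0.5107 -0.0643  0.0634] rect [527.2 -80.2] [ 58.7 161.5] 63.8
```

View pics/end.png

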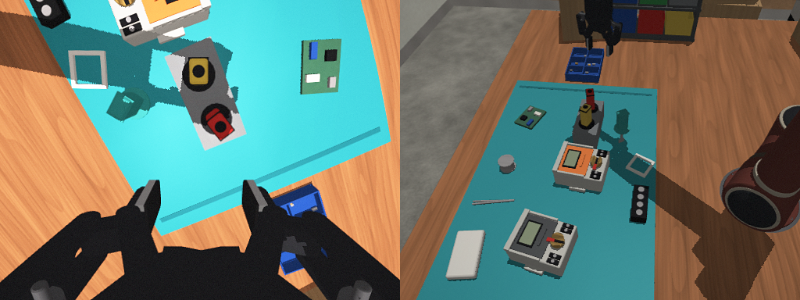

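The yellow driver stands upright in its hole, at (198,72) in the wrist half and (586,115) in the side half, with its top at 0.147 m as before. The robot is clear.

```bash
python3 -c "
from plant import *
print(job_done())"
```

```text
the job is handed in; nothing more can be done
None
```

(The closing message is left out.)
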